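# Slide the backing plate under the puller yoke

## Task

Push the loose aluminium backing plate along the bench with the fingertips, in under the low blue bar of the puller yoke, until it sits centred below the screw: lying square, with the same length sticking out on both sides of the bar. Only push it: do not grip it, lift it or tip it, and leave the other parts on the bench where they are. Finish clear of everything.

Things in the scene. Friction and masses are not known exactly. Their poses are not given: they have to be found in the camera images.
- plate_center (a point): the backing plate: flat pale aluminium, round 40 mm bore in its middle, loose on the bench, about 0.5 kg; 90 mm along x, 150 mm along y, 15 mm thick (too wide to grip across). This point is its centre, half-way up (7.5 mm above the bench); z up. Same either way round. It starts on the yoke's -y side, mostly out of line and askew, and stops as soon as the push stops
- plate: the same plate; origin at the centre of its underside, same axes
- yoke: the puller yoke, bolted down: a blue bar 160 mm along x, 44 mm along y, from 19 to 41 mm above the bench, on two dark feet (28 x 44 mm, at x = -66 and +66 mm; nuts above them to 59 mm). The opening under the bar runs along y, 104 mm wide (x = -52 to +52 mm), 19 mm high. Origin on the bench below the screw, z up. In place, 53 mm of plate sticks out each side of the bar
- bearing: bystander: tapered roller bearing, 58 mm across, 25 mm high, loose; origin at the centre of its underside
- cup: bystander: bright steel bearing cup (ring), 60 mm across, 18 mm high, loose; origin at the centre of its underside
- socket: bystander: upright wrench socket, 28 mm across, 38 mm high, loose; origin at the centre of its underside
- tin: bystander: grease tin, pale with a green band, 64 mm across, about 45 mm high, loose; origin at the centre of its underside
- spray: bystander: grey spray can with a red cap, 54 mm across, 190 mm high, loose; origin at the centre of its underside
- wrench: bystander: open wrench about 180 mm long, lying flat, loose; origin at the middle of its underside
- screw_top (a point): top of the yoke's upright steel screw, 107 mm above the bench in the middle of the bar; its hex head is 24 mm wide; it does not reach below the bar
Mind the look-alikes: they are no part of the job. Of the things that look like the plate, the largest one is meant. Leave any orange look-alike of the yoke alone.

How it is judged:
At the end, for the whole second after the job is handed in: The plate lies flat on the bench and at rest under the bar, its centre within 10 mm of the screw's axis both along and across the opening, and its long side within 0.12 rad of the opening's direction (y of plate_center in the frame of yoke between -0.01 and 0.01 m and x of plate_center in the frame of yoke between -0.01 and 0.01 m and angle between the y axis of plate_center and the y axis of yoke, either way round below 0.12 rad and height (world z) of plate_center between 0.005 and 0.0105 m and angle between plate_center's own z axis and vertical below 0.05 rad and linear speed of plate below 0.01 m/s); the robot touches nothing.
It fails at once if the plate was lifted off the bench (more than 6 mm) (height (world z) of plate above 0.006 m).
It fails at once if the plate was tipped (more than 0.08 rad) (angle between plate_center's own z axis and vertical above 0.08 rad).
It fails at once if another part on the bench (bearing, cup, socket, tin, spray can or wrench) was moved more than 15 mm (distance of any of bearing, cup, socket, tin, spray, wrench from where it was at the start of the episode above 0.015 m).
It also fails if it takes over 58 s, if anything falls off the work surface, if the arm or the gripper's body presses on something with over 40 N, if the wrist force passes 120 N, or if a joint passes its speed limit or range.

## Robot

A 6-joint arm with a two-finger parallel gripper is mounted at the origin on the work surface. World frame = base frame: x ahead of the robot, y to its left, z up, the work surface at z = 0. Lengths are in m, angles in rad, forces in N, time in s.
With the tool pointing down it reaches from about 0.375 to 0.9 m from the base axis. Payload 3.1 kg.
Tool frame: the origin (TCP) lies on the centre line of the jaws, within the pads' length; the fingertips stand 11 mm ahead of it and the grasp point (between the pads) lies 8 mm behind it; x points along the fingers, y is the direction in which the jaws open and shut, and the axes are right-handed (so a half turn about x gives the same grasp; the last joint's range is limited). The gripper opens to 87 mm and grips with 3 to 60 N. Pads are 19 mm wide; open, the fingers measure 117 mm over their backs; the gripper's body (75 mm by 190 mm) begins 51 mm behind the grasp point.
Start: joints at [-1.401, 0.527, 1.433, -0, 1.181, -0.178], TCP at [0.213, -0.588, 0.234] pointing down, gripper open.
Joint ranges: [-3.08, 3.08], [-0.75, 2.2], [0.22, 2.44], [-1.43, 4.57], [0, 2.65], [-2.85, 2.85]. Speed limits (rad/s): [2.79, 2.79, 3.14, 3.14, 3.14, 3.14].

## Interface

Orientations are given as a unit quaternion [x, y, z, w].
In Python, from rig import robot, camera, camera_info gives the robot as it stands.
- The arm moves only by the shell command python3 -m inch 'ROWS' [FORCE]. ROWS is JSON, a list that holds one entry, the list of rows, each a list of 5 numbers: the shift along the tool's x, y, z in cm, then the turn about the tool's x in rad, then the opening, from 0 (shut) to 1 (fully open). A call has 1 to 8 rows; each row shifts and turns the pose as measured when the row begins, along the tool's axes as they then stand; what a row does not reach is not made up. A row lasts 1/12 s, in which the tool goes at most 41.7 mm and 7.16 degrees, less where a joint would pass 70% of its speed; a pose out of reach is approached as far as the arm can. A call with a gripper value outside its range is refused whole. The fingers move at their own pace and stop on an object; FORCE is the grip in N (left out, the last holds). Time passes only in rows, so rows that do not move let the fingers close. It gives the time, the measured TCP pose, the force and the opening at its end, in the units of the state.
- robot.get_obs(): the state, without advancing time (a new reading comes with each control period).
- camera(name): name is "side" or "top" or "wrist"; returns the picture (400x640x3 uint8, red, green, blue); there is no depth.
- camera_info(name): a dict with "camera_matrix" (3x3 intrinsics, pixels), "rvec" (rotation vector, rad) and "tvec" (3), from world to camera coordinates, as OpenCV has them. Camera axes: x right, y down, z forward; pixel columns grow to the right and rows downward; lengths in m; the calibration is good to about 2 mm. A picture is of the moment at which its call begins: read the wrist's pose just before it. camera_info takes no time and is no camera call; for the wrist camera it gives the pose at the moment of the call.
- robot.hand_in(): hands the job in, once; it reports no verdict.
The state is a dict: "time": time; "q": joint angles; "joint_velocities": joint speeds; "joint_torque": joint torques, N m; "position": TCP position; "tool_rot": TCP orientation; "ft_force": force on the tool from outside, world axes, zero at the start; "moment": the same for the moment, N m; "grip_width": finger opening in m.
Only numpy, scipy, OpenCV 4.12 (cv2) and the standard library are available. Lean on these libraries where they do the work, as an engineer would, in place of code of your own. Each camera call takes 0.05 s, during which the arm holds its last target. There are 200 camera calls.

## Working session

There is one attempt and no reset: what is moved stays moved. The work goes in short steps, Python scripts to look and compute and a shell command to move; the robot and the scene stay as the last step left them, time stands still between calls to the robot, and variables do not carry over. Pictures are saved under pics/ and viewed, about 8 in all and at most 12, crops included, and the job is handed in when it is done.

```bash
ls; mkdir -p pics; python3 - <<'E'
from rig import robot,camera,camera_info
import cv2,numpy as np
o=robot.get_obs(); print({k:np.round(v,3).tolist() for k,v in o.items()})
for n in("top","side"):
    cv2.imwrite(f"pics/{n}0.png",camera(n)[:,:,::-1]); i=camera_info(n);print(n,{k:np.round(v,3).tolist() for k,v in i.items()})
E
```

```text
pics
{'time': 0.0, 'q': [-1.402, 0.528, 1.434, -0.0, 1.181, -0.179], 'joint_velocities': [-0.003, 0.0, -0.001, -0.002, 0.0, -0.002], 'joint_torque': [0.001, -44.004, -17.659, 0.063, 0.058, -0.0], 'position': [0.213, -0.587, 0.233], 'tool_rot': [-0.696, -0.123, 0.696, -0.122], 'ft_force': [-0.055, 0.19, 0.227], 'moment': [-0.034, 0.066, 0.022], 'grip_width': 0.087}
top {'camera_matrix': [[373.013, 0.0, 318.139], [0.0, 373.013, 203.658], [0.0, 0.0, 1.0]], 'rvec': [2.142, -2.118, 0.176], 'tvec': [0.055, 0.523, 1.085]}
side {'camera_matrix': [[373.204, 0.0, 323.645], [0.0, 373.204, 199.363], [0.0, 0.0, 1.0]], 'rvec': [2.201, -0.13, 0.086], 'tvec': [-0.495, 0.135, 0.903]}
```

View pics/top0.png

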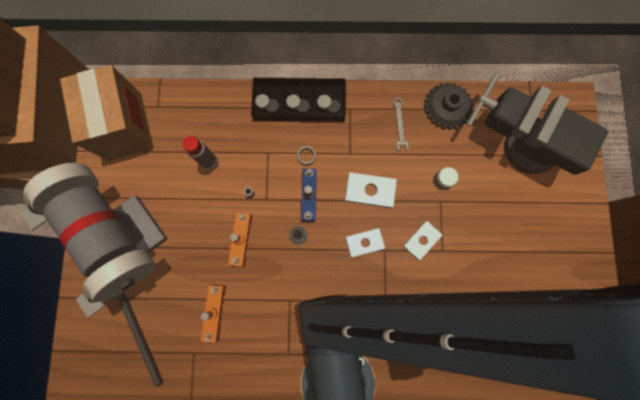

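View pics/side0.png

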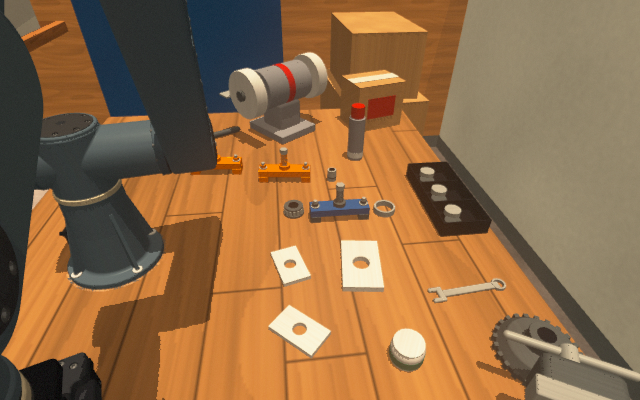

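The top view shows the blue yoke at about (308,195), with the large plate to its right (-y) at (371,190). Two smaller look-alike plates are at (366,243) and (424,240). The bearing (298,235) and the cup (307,156) sit close to the yoke's two ends.

```bash
cat > h.py <<'E'
from rig import robot,camera,camera_info
import cv2,numpy as np
def ray(n,px,z,info=None):
    i=info or camera_info(n);K=np.array(i["camera_matrix"],float);R=cv2.Rodrigues(np.array(i["rvec"],float))[0];t=np.array(i["tvec"],float).ravel()
    px=np.atleast_2d(np.array(px,float));d=np.c_[px,np.ones(len(px))]@np.linalg.inv(K).T@R
    c=-R.T@t; return c+d*((z-c[2])/d[:,2])[:,None]
def blobs(mask,amin):
    c,_=cv2.findContours(mask.astype(np.uint8),cv2.RETR_EXTERNAL,cv2.CHAIN_APPROX_NONE)
    return sorted([k for k in c if cv2.contourArea(k)>amin],key=cv2.contourArea,reverse=True)
def rect(n,c,z,info=None):
    w=ray(n,c.reshape(-1,2),z,info)[:,:2]
    (cx,cy),(a,b),an=cv2.minAreaRect((w*1000).astype(np.float32))
    if a<b:a,b,an=b,a,an+90
    return np.round([cx,cy,a,b,(an+90)%180-90],1)   # mm, long-side angle deg from +x
def masks(im):
    h=cv2.cvtColor(im,cv2.COLOR_RGB2HSV).astype(int)
    return (h[...,1]<60)&(h[...,2]>160),(h[...,0]>105)&(h[...,0]<130)&(h[...,1]>110)&(h[...,2]>50)
E
python3 - <<'E'
from h import *
im=camera("top");w,b=masks(im)
for nm,m,z in(("white",w,.015),("blue",b,.041)):
    for c in blobs(m,120):
        x=c.reshape(-1,2).mean(0)
        if 220<x[0]<500 and 80<x[1]<270: print(nm,x.round(),cv2.contourArea(c),rect("top",c,z))
print("nuts",ray("top",[[310,172],[308,215]],.059), "cup",ray("top",[[306.5,155.5]],.018),"bearing",ray("top",[[298,235]],.025),"socket",ray("top",[[249,192]],.038))
cv2.imwrite("pics/c.png",cv2.resize(im[130:260,230:470],None,fx=3.3,fy=3.3,interpolation=cv2.INTER_CUBIC)[:,:,::-1])
E
```

```text
white [371. 189.] 1279.0 [ 575.4 -102.8  151.    89.8   82.2]
white [423. 240.] 691.0 [ 418.4 -260.2  105.8   64.6  -43. ]
white [365. 242.] 682.0 [409.4 -83.6 106.6  64.8 -74.5]
white [448. 176.] 240.5 [ 618.2 -346.8   57.1   54.9  -89.4]
nuts [[0.61673458 0.08651092 0.059     ]
 [0.48494878 0.09046138 0.059     ]] cup [[0.68120189 0.09965477 0.018     ]] bearing [[0.42803912 0.12100619 0.025     ]] socket [[0.55711785 0.27324322 0.038     ]]
```

View pics/c.png

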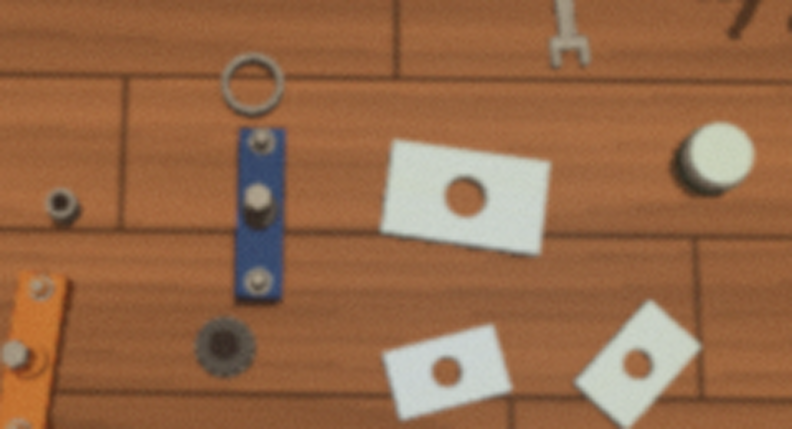

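```bash
sed -i 's/(h\[...,1\]>110)&(h\[...,2\]>50)/(h[...,1]>80)\&(h[...,2]>30)/' h.py; python3 - <<'E'
from h import *
im=camera("top");w,b=masks(im)
print(cv2.cvtColor(im,cv2.COLOR_RGB2HSV)[[180,205],[308,308]])
h=cv2.cvtColor(im,cv2.COLOR_RGB2HSV)
m=np.zeros(b.shape,bool);m[150:240,280:340]=(im[150:240,280:340,2].astype(int)>im[150:240,280:340,0].astype(int)+15)
m=cv2.morphologyEx(m.astype(np.uint8),cv2.MORPH_CLOSE,np.ones((7,7)))
for c in blobs(m,60): print(cv2.contourArea(c),cv2.boundingRect(c),rect("top",c,.041))
print("nuts",ray("top",[[308.7,172.3],[307.8,214.5]],.059))
E
```

```text
[[110 123 104]
 [110 116 103]]
537.0 (302, 169, 14, 51) [553.1  90.6 155.7  39.7   0.7]
nuts [[0.61575631 0.09044194 0.059     ]
 [0.48644408 0.09108077 0.059     ]]
```

```bash
cat >> h.py <<'E'
from scipy.spatial.transform import Rotation as Ro
def go(target,yjaw_deg):
    "print needed shift (cm, tool axes) and turn about tool x to reach target with the jaw axis along the given heading"
    o=robot.get_obs();R=Ro.from_quat(o["tool_rot"]).as_matrix();p=np.array(o["position"])
    a=np.degrees(np.arctan2(R[1,1],R[0,1]));d=(yjaw_deg-a+90)%180-90
    print("t %.2f p %s jaw %.1f xaxis %s zaxis %s F %s"%(o["time"],p.round(4),a,R[:,0].round(3),R[:,2].round(3),np.round(o["ft_force"],1)))
    print("shift cm",(R.T@(np.array(target)-p)*100).round(2),"turn about tool x rad",np.round(-np.radians(d),3))
E
python3 -c "
from h import *
go([.66,-.106,.1],90)"
```

```text
t 0.20 p [ 0.213  -0.5871  0.2329] jaw -70.1 xaxis [-0.     0.001 -1.   ] zaxis [-0.94  -0.341 -0.   ] F [0.5 0.2 0.3]
shift cm [ 13.35 -29.98 -58.42] turn about tool x rad 0.348
```

```bash
python3 -m inch '[[[0,0,0,0.116,1],[0,0,0,0.116,1],[0,0,0,0.116,1],[0,-2.5,-2.3,0,1],[0,-2.5,-2.3,0,1],[0,-2.5,-2.3,0,1],[0,-2.5,-2.3,0,1],[0,-2.5,-2.3,0,1]]]'; python3 -m inch '[[[0,-2.5,-2.3,0,1],[0,-2.5,-2.3,0,1],[0,-2.5,-2.3,0,1],[0,-2.5,-2.3,0,1],[0,-2.5,-2.3,0,1],[0,-2.5,-2.3,0,1],[0,-2.5,-2.3,0,1],[0,-2.5,-2.3,0,1]]]';python3 -c "
from h import *
go([.66,-.106,.1],90)"
```

```text
time: 0.87
position: [0.3284, -0.4667, 0.2302]
tool_rot: [-0.706, 0.011, 0.708, 0.011]
ft_force: [0.8, -0.8, 0.4]
grip_width: 0.0869
time: 1.53
position: [0.5256, -0.2612, 0.2288]
tool_rot: [-0.706, 0.011, 0.708, 0.012]
ft_force: [0.2, -1.0, -0.8]
grip_width: 0.0871
t 1.53 p [ 0.5256 -0.2612  0.2288] jaw -91.9 xaxis [-0.004  0.001 -1.   ] zaxis [-0.999  0.033  0.004] F [ 0.2 -1.  -0.8]
shift cm [ 12.85 -15.95 -12.96] turn about tool x rad -0.033
```

```bash
python3 -m inch '[[[0,-2.2,-1.8,-0.033,1],[0,-2.2,-1.8,0,1],[0,-2.2,-1.8,0,1],[0,-2.2,-1.8,0,1],[0,-2.2,-1.8,0,1],[0,-2.2,-1.8,0,1],[0,-2.2,-1.8,0,1],[0,-1,-1,0,1]]]'; python3 - <<'E'
from h import *
im=camera("wrist");i=camera_info("wrist")
cv2.imwrite("pics/w1.png",im[:,:,::-1])
w,b=masks(im)
for c in blobs(w,300): print(c.reshape(-1,2).mean(0).round(),cv2.boundingRect(c),rect("wrist",c,.015,i))
go([.66,-.106,.1],90)
E
```

```text
time: 2.2
position: [0.6694, -0.0836, 0.2267]
tool_rot: [-0.705, -0.003, 0.709, -0.001]
ft_force: [0.5, 0.6, 0.5]
grip_width: 0.0867
[367. 246.] (323, 222, 87, 51) [ 587.2 -132.    92.9   59.3  -89.4]
[135. 154.] (107, 126, 57, 58) [686.9 107.6  57.9  57.   -8.8]
[441.  74.] (423, 0, 36, 133) [ 772.8 -196.2  118.7   34.5    5. ]
[571. 224.] (543, 202, 60, 40) [ 619.3 -354.9   63.3   44.3  -89.4]
[278. 263.] (265, 250, 30, 23) [567.  -36.9  31.2  26.9  79.5]
t 2.25 p [ 0.6708 -0.0825  0.2266] jaw -89.5 xaxis [-0.004  0.004 -1.   ] zaxis [-1.    -0.008  0.004] F [1.4 0.5 0.1]
shift cm [12.65  2.39  1.05] turn about tool x rad 0.008
```

View pics/w1.png

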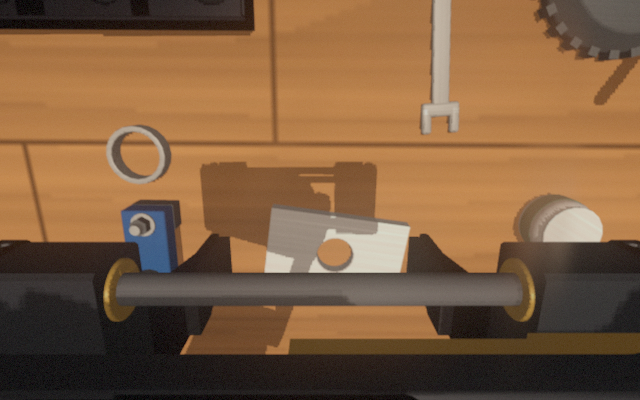

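```bash
python3 -m inch '[[[2,0.6,0.3,0.008,1],[3,0.6,0.3,0,1],[3,0.6,0.3,0,1],[3,0.6,0.2,0,1],[3,0,0,0,1],[3,0,0,0,1],[2,0,0,0,1],[0,0,0,0,1]]]'; python3 -c "
from h import *
go([.66,-.106,.016],90)"
```

```text
time: 2.92
position: [0.6606, -0.1132, 0.0323]
tool_rot: [0.708, -0.0, -0.706, 0.002]
ft_force: [-0.6, 0.0, -0.2]
grip_width: 0.0869
t 2.92 p [ 0.6606 -0.1132  0.0323] jaw -89.9 xaxis [ 0.002 -0.003 -1.   ] zaxis [-1.    -0.002 -0.002] F [-0.6  0.  -0.2]
shift cm [ 1.63 -0.72  0.06] turn about tool x rad 0.002
```

```bash
python3 -m inch '[[[0.8,-0.4,0,0,1],[0.8,-0.3,0,0,1],[0,0,0.7,0,1],[0,0,0.7,0,1],[0,0,0.7,0,1],[0,0,0.6,0,1],[0,0,0.6,0,1],[0,0,0.6,0,1]]]';  python3 -m inch '[[[0,0,0.6,0,1],[0,0,0.4,0,1],[0,0,0.3,0,1],[0,0,0,0,1]]]'; python3 - <<'E'
from h import *
go([.6065,-.106,.016],90)
im=camera("top");cv2.imwrite("pics/t2.png",cv2.resize(im[130:260,230:470],None,fx=3.3,fy=3.3)[:,:,::-1])
E
```

```text
time: 3.58
position: [0.623, -0.1087, 0.021]
tool_rot: [0.712, -0.003, -0.702, 0.003]
ft_force: [1.1, 1.7, -1.1]
grip_width: 0.0866
time: 3.92
position: [0.6086, -0.1092, 0.0225]
tool_rot: [0.713, -0.003, -0.701, 0.004]
ft_force: [-0.0, -0.7, -0.7]
grip_width: 0.0867
t 3.92 p [ 0.6086 -0.1092  0.0225] jaw -90.0 xaxis [ 0.018 -0.009 -1.   ] zaxis [-1.    -0.001 -0.018] F [-0.  -0.7 -0.7]
shift cm [ 0.65 -0.33  0.23] turn about tool x rad 0.001
```

View pics/t2.png

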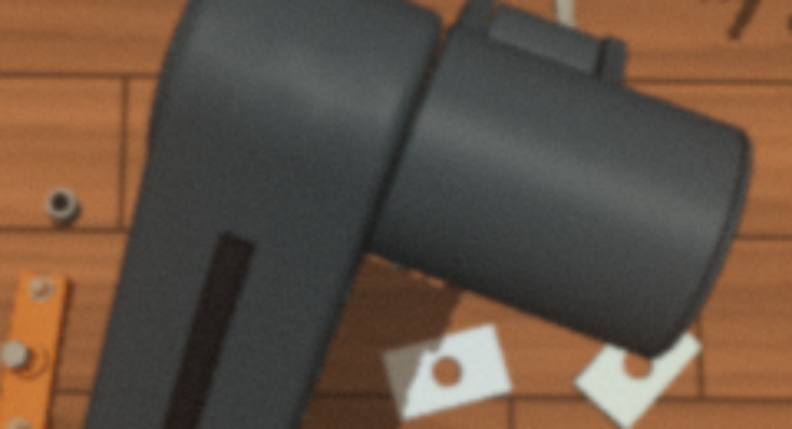

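The arm hides the plate in this top view, so I'll check from the side camera.

```bash
python3 - <<'E'
from h import *
im=camera("side");cv2.imwrite("pics/s2.png",cv2.resize(im[160:330,220:460],None,fx=3.3,fy=3.3)[:,:,::-1])
w,b=masks(im)
for c in blobs(w,200):
    q=cv2.approxPolyDP(c,4,True).reshape(-1,2)
    print(q.tolist(),(ray("side",q,.015)[:,:2]*1000).round().tolist() )
E
```

```text
[[288, 306], [269, 326], [311, 354], [329, 330]] [[399.0, -208.0], [359.0, -252.0], [435.0, -321.0], [475.0, -274.0]]
[[394, 335], [394, 346], [405, 356], [423, 352], [424, 341], [417, 332], [402, 329]] [[598.0, -300.0], [592.0, -322.0], [606.0, -345.0], [642.0, -341.0], [651.0, -319.0], [644.0, -298.0], [617.0, -289.0]]
[[271, 253], [284, 282], [309, 275], [296, 256]] [[366.0, -49.0], [393.0, -143.0], [450.0, -129.0], [424.0, -66.0]]
[[334, 268], [338, 290], [360, 288], [359, 274]] [[509.0, -114.0], [508.0, -179.0], [556.0, -178.0], [562.0, -138.0]]
[[284, 75], [275, 66], [237, 70], [253, 84], [262, 83], [254, 70], [267, 80]] [[449.0, 1271.0], [405.0, 1431.0], [200.0, 1375.0], [292.0, 1146.0], [336.0, 1157.0], [291.0, 1368.0], [360.0, 1200.0]]
[[313, 124], [305, 120], [274, 133], [283, 137]] [[539.0, 660.0], [511.0, 700.0], [385.0, 595.0], [417.0, 558.0]]
```

View pics/s2.png

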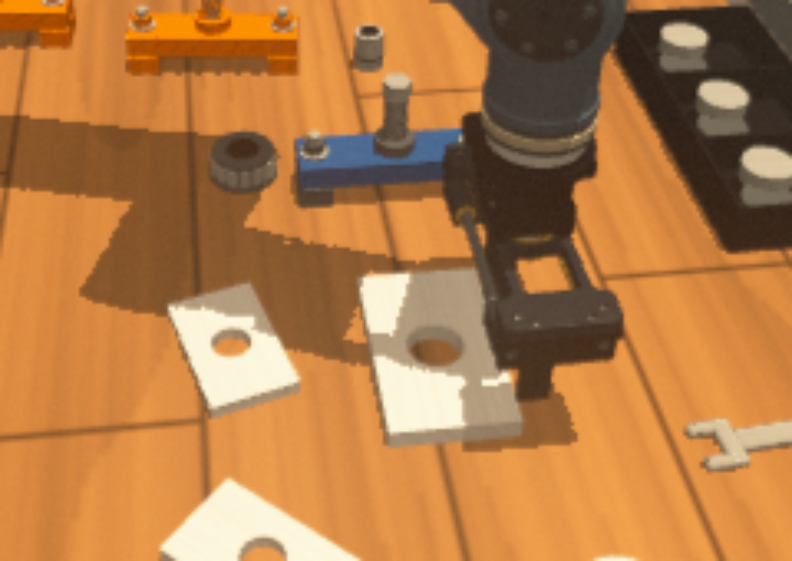

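```bash
python3 -m inch '[[[0,0,-1,0,1],[0,0,-1.5,0,1],[-2.5,0,0,0,1],[-3,0,0,0,1],[-3,0,0,0,1],[-3,0,0,0,1],[0,1.5,1.5,0.12,0.5],[0,1.5,1.5,0.12,0.5]]]';  python3 - <<'E'
from h import *
print(np.round(robot.get_obs()["q"],2))
go([.553,-.215,.1],0)
E
```

```text
time: 4.68
position: [0.5998, -0.134, 0.1383]
tool_rot: [0.703, -0.086, -0.701, -0.083]
ft_force: [-0.7, 0.4, -0.4]
grip_width: 0.0802
[-0.4   0.63  1.55 -0.    0.96  1.41]
t 4.68 p [ 0.5998 -0.134   0.1383] jaw -103.8 xaxis [ 0.003 -0.005 -1.   ] zaxis [-0.971  0.238 -0.004] F [-0.7  0.4 -0.4]
shift cm [3.86 8.96 2.64] turn about tool x rad 1.331
```

```bash
python3 -m inch '[[[0,0,0,-0.12,0.5],[0,0,0,-0.12,0.5],[0,0,0,-0.12,0.5],[0,0,0,-0.12,0.5],[0,0,0,-0.12,0.5],[0,0,0,-0.12,0.5],[0,0,0,-0.12,0.5],[0,0,0,-0.12,0.5]]]' >/dev/null; python3 -m inch '[[[0,0,0,-0.12,0.5],[0,0,0,-0.12,0.5],[0,0,0,-0.12,0.5],[0,0,0,-0.12,0.5],[0,0,0,-0.12,0.5],[0,0,0,-0.12,0.5],[0,0,0,-0.12,0.5],[0,0,0,-0.12,0.5]]]' ; python3 - <<'E'
from h import *
print(np.round(robot.get_obs()["q"],2))
go([.553,-.215,.1],0)
im=camera("side");w,b=masks(im)
E
```

```text
time: 6.02
position: [0.5899, -0.1355, 0.1375]
tool_rot: [0.448, 0.547, -0.458, 0.538]
ft_force: [0.9, 1.2, 0.2]
grip_width: 0.0434
[-0.41  0.63  1.55 -0.01  0.98 -0.58]
t 6.02 p [ 0.5899 -0.1355  0.1375] jaw 10.3 xaxis [-0.019 -0.002 -1.   ] zaxis [ 0.178 -0.984 -0.001] F [0.9 1.2 0.2]
shift cm [ 3.84 -4.97  7.17] turn about tool x rad 0.179
```

```bash
python3 -m inch '[[[0,0,0,0.09,0.5],[0,0,0,0.08,0.5],[0,-1.3,2.8,0,0.5],[0,-1.3,2.8,0,0.5],[0,-1.1,2.6,0,0.5],[0,0,0,0,0.5],[0,0,0,0,0.5]]]' ; python3 - <<'E'
from h import *
go([.553,-.215,.015],0)
im=camera("top");w,b=masks(im)
cv2.imwrite("pics/t3.png",cv2.resize(im[130:260,230:470],None,fx=3,fy=3)[:,:,::-1])
E
```

```text
time: 6.65
position: [0.5503, -0.2182, 0.1372]
tool_rot: [-0.496, -0.504, 0.508, -0.492]
ft_force: [-0.6, 0.5, 0.3]
grip_width: 0.0436
t 6.65 p [ 0.5503 -0.2182  0.1372] jaw -0.5 xaxis [-0.025 -0.    -1.   ] zaxis [-0.008 -1.     0.   ] F [-0.6  0.5  0.3]
shift cm [12.21  0.58 -0.33] turn about tool x rad -0.008
```

View pics/t3.png

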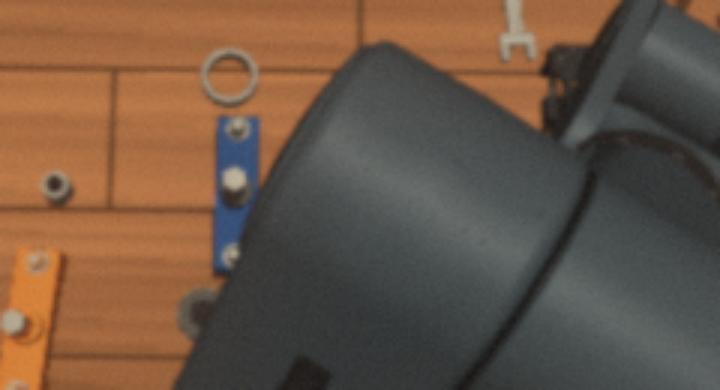

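```bash
python3 -m inch '[[[2.5,0.2,0,-0.008,0.5],[2.5,0.2,0,0,0.5],[2.5,0.2,0,0,0.5],[2.2,0,0,0,0.5],[1.6,0,0,0,0.5],[0,0,0,0,0.5]]]' ; python3 - <<'E'
from h import *
go([.553,-.198,.015],0)
im=camera("side");w,b=masks(im)
for c in blobs(w,500)[:4]:
    q=cv2.approxPolyDP(c,3,True).reshape(-1,2)
    print(q.tolist(),(ray("side",q,.015)[:,:2]*1000).round().tolist() )
E
```

```text
time: 7.2
position: [0.5585, -0.215, 0.0223]
tool_rot: [-0.494, -0.504, 0.506, -0.496]
ft_force: [-0.5, -0.1, 0.0]
grip_width: 0.0441
t 7.20 p [ 0.5585 -0.215   0.0223] jaw -0.1 xaxis [-0.019 -0.004 -1.   ] zaxis [-0.001 -1.     0.004] F [-0.5 -0.1  0. ]
shift cm [ 0.74 -0.54 -1.7 ] turn about tool x rad -0.001
[[289, 305], [269, 326], [311, 354], [329, 330]] [[401.0, -206.0], [359.0, -252.0], [435.0, -321.0], [475.0, -274.0]]
[[401, 329], [393, 337], [394, 346], [400, 353], [416, 358], [424, 350], [422, 337], [411, 329]] [[615.0, -288.0], [595.0, -304.0], [592.0, -322.0], [599.0, -338.0], [625.0, -351.0], [645.0, -337.0], [650.0, -310.0], [635.0, -291.0]]
```

```bash
python3 -m inch '[[[0.6,-0.5,0,0,0.5],[0.1,0,0,0,0.5],[0,0,-0.8,0,0.5],[0,0,-0.8,0,0.5],[0,0,-0.8,0,0.5],[0.1,0,-0.8,0,0.5],[0.1,0,-0.8,0,0.5],[0,0,-0.8,0,0.5]]]' ; python3 -m inch '[[[0,0,-0.8,0,0.5],[0,0,-0.8,0,0.5],[0,0,-0.8,0,0.5],[0.1,0,-0.8,0,0.5],[0,0,-0.8,0,0.5],[0,0,-0.8,0,0.5]]]'; python3 - <<'E'
from h import *
go([.553,.006,.015],0)
im=camera("side");cv2.imwrite("pics/s4.png",cv2.resize(im[160:330,220:460],None,fx=3.3,fy=3.3)[:,:,::-1])
E
```

```text
time: 7.92
position: [0.5591, -0.1666, 0.0204]
tool_rot: [-0.495, -0.498, 0.505, -0.503]
ft_force: [-0.3, -2.0, -1.6]
grip_width: 0.0436
time: 8.42
position: [0.5608, -0.1147, 0.0198]
tool_rot: [0.495, 0.496, -0.504, 0.505]
ft_force: [0.7, -4.0, 1.9]
grip_width: 0.0435
t 8.42 p [ 0.5608 -0.1147  0.0198] jaw 0.1 xaxis [-0.001 -0.018 -1.   ] zaxis [ 0.002 -1.     0.018] F [ 0.7 -4.   1.9]
shift cm [  0.26  -0.75 -12.08] turn about tool x rad 0.002
```

View pics/s4.png

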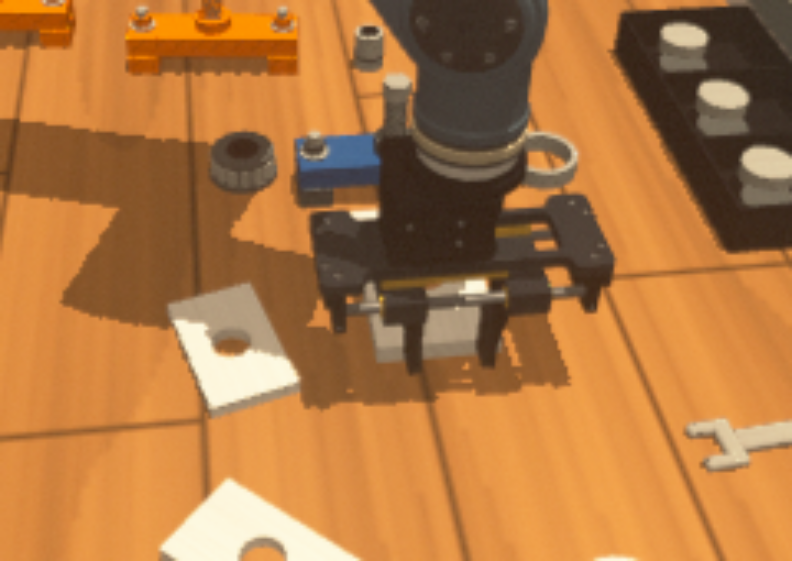

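```bash
python3 - <<'E'
from h import *
f=lambda x,y:[220+x/3.3-.35,160+y/3.3-.35]
print("plate -y bottom corners",(ray("side",[f(376,361),f(502,353)],0)[:,:2]*1000).round())
print("top corners",(ray("side",[f(375,345),f(502,337)],.015)[:,:2]*1000).round())
print("yoke -x foot outer bottom (-y)",(ray("side",[f(299,205),f(333,202)],0)[:,:2]*1000).round(), "expect x 472/500 y 68")
go([.553,.006,.015],0)
E
```

```text
plate -y bottom corners [[ 510. -103.]
 [ 601. -106.]]
top corners [[ 509. -102.]
 [ 600. -104.]]
yoke -x foot outer bottom (-y) [[472.  75.]
 [500.  76.]] expect x 472/500 y 68
t 8.47 p [ 0.5602 -0.1128  0.0196] jaw 0.1 xaxis [-0.002 -0.016 -1.   ] zaxis [ 0.003 -1.     0.016] F [ 1.6 -0.9  1.6]
shift cm [  0.27  -0.69 -11.88] turn about tool x rad 0.003
```

```bash
python3 -m inch '[[[0.1,0,-0.8,0,0.5],[0.1,0,-0.8,0,0.5],[0.1,0,-0.8,0,0.5],[0,0,-0.8,0,0.5],[0.1,0,-0.8,0,0.5],[0,0,-0.8,0,0.5],[0,0,0,0,0.5]]]'; python3 - <<'E'
from h import *
go([.553,.006,.015],0)
im=camera("side");cv2.imwrite("pics/s5.png",cv2.resize(im[160:330,260:420],None,fx=3.5,fy=3.5)[:,:,::-1])
E
```

```text
time: 9.05
position: [0.5625, -0.0636, 0.0162]
tool_rot: [0.494, 0.495, -0.503, 0.507]
ft_force: [0.1, -1.5, 0.2]
grip_width: 0.0435
t 9.05 p [ 0.5625 -0.0636  0.0162] jaw 0.3 xaxis [ 0.004 -0.022 -1.   ] zaxis [ 0.004 -1.     0.022] F [ 0.1 -1.5  0.2]
shift cm [-0.04 -0.92 -6.97] turn about tool x rad 0.004
```

View pics/s5.png

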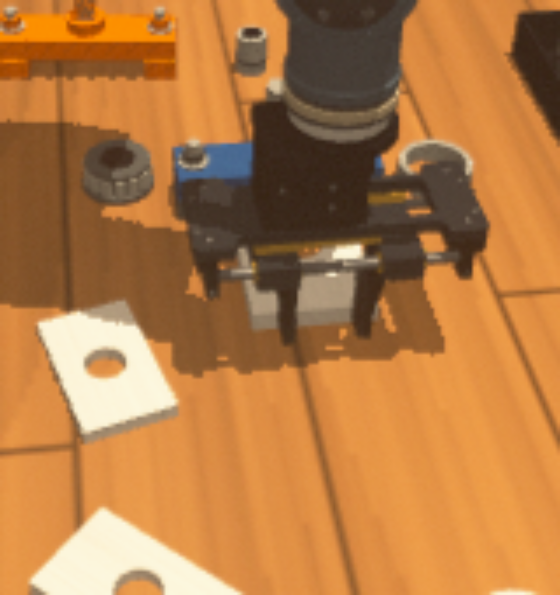

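```bash
python3 -m inch '[[[0,0,-0.8,0,0.5],[0,0,-0.8,0,0.5],[0,0,-0.8,0,0.5],[0,0,-0.8,0,0.5],[0,0,-0.8,0,0.5],[0,0,-0.7,0,0.5],[0,0,0,0,0.5]]]'; python3 - <<'E'
from h import *
f=lambda x,y:[260+x/3.5-.35,160+y/3.5-.35]
print("prev plate -y bottom corner",(ray("side",[f(252,330)],0)[:,:2]*1000).round())
go([.553,.006,.015],0)
E
```

```text
time: 9.68
position: [0.5635, -0.0188, 0.0157]
tool_rot: [0.494, 0.493, -0.504, 0.509]
ft_force: [-1.0, -0.3, 0.2]
grip_width: 0.0434
prev plate -y bottom corner [[512. -53.]]
t 9.68 p [ 0.5635 -0.0188  0.0157] jaw 0.3 xaxis [ 0.005 -0.026 -1.   ] zaxis [ 0.004 -1.     0.026] F [-1.  -0.3  0.2]
shift cm [-0.   -1.03 -2.48] turn about tool x rad 0.005
```

```bash
python3 -m inch '[[[0,0,-0.7,0,0.5],[0,0,-0.7,0,0.5],[0,0,0,0,0.5],[0,0,1,0,0.5],[0,0,3,0,0.5],[0,0,3,0,0.5],[-3,0,3,0,0.5],[-3,0,3,0,0.5]]]'; python3 -m inch '[[[-3,0,3.5,0,0.5],[-3,0,3.5,0,0.5],[0,0,3.5,0,0.5],[0,-1,3.5,0,0.5],[0,-1,3.5,0,0.5],[0,-1,3.5,0,0.5],[0,-1,3.5,0,0.5],[0,-1,3.5,0,0.5]]]'; python3 - <<'E'
from h import *
im=camera("top");cv2.imwrite("pics/t6.png",cv2.resize(im[130:260,230:430],None,fx=4,fy=4,interpolation=cv2.INTER_CUBIC)[:,:,::-1])
w,b=masks(im)
for c in blobs(w,60):
    x=c.reshape(-1,2).mean(0)
    if 220<x[0]<500 and 80<x[1]<270: print(x.round(),cv2.boundingRect(c),cv2.contourArea(c),rect("top",c,.015))
im=camera("side");w,b=masks(im);cv2.imwrite("pics/s6.png",im[:,:,::-1])
for c in blobs(w,60):
    q=cv2.approxPolyDP(c,2,True).reshape(-1,2);m=q.mean(0)
    if 300<m[0]<390 and 190<m[1]<290: print("side",q.tolist(),(ray("side",q,.015)[:,:2]*1000).round().tolist())
go([.553,.006,.015],0)
E
```

```text
time: 10.35
position: [0.5547, -0.1286, 0.0702]
tool_rot: [-0.489, -0.505, 0.505, -0.501]
ft_force: [1.0, -0.3, 0.0]
grip_width: 0.0436
time: 11.02
position: [0.5038, -0.4149, 0.1329]
tool_rot: [0.493, 0.506, -0.503, 0.498]
ft_force: [0.6, 0.1, -0.0]
grip_width: 0.0432
[326. 194.] (316, 180, 21, 28) 511.5 [559.8  36.7  86.   62.9   0.6]
[295. 193.] (288, 180, 14, 28) 317.0 [558.8 134.4  87.   39.7  -1. ]
[362. 238.] (346, 229, 34, 22) 301.0 [419.7 -79.8 107.7  44.2 -73.5]
[400. 128.] (397, 107, 10, 39) 91.0 [ 784.2 -194.2  126.2   29.     9.3]
[445. 172.] (439, 168, 14, 12) 78.5 [ 633.3 -335.2   53.4   22.   -45.2]
[324. 101.] (319, 96, 11, 11) 75.0 [867.5  45.7  33.9  32.5 -24.7]
[293. 101.] (288, 96, 11, 10) 70.0 [868.1 147.   32.7  31.3 -89.5]
[262. 100.] (257, 96, 11, 10) 66.5 [867.2 248.4  32.9  31.3 -89.5]
t 11.12 p [ 0.503  -0.4204  0.133 ] jaw 0.1 xaxis [-0.016 -0.008 -1.   ] zaxis [ 0.003 -1.     0.008] F [ 0.6 -0.4 -0.2]
shift cm [ 11.38   5.3  -42.72] turn about tool x rad 0.002
```

View pics/t6.png

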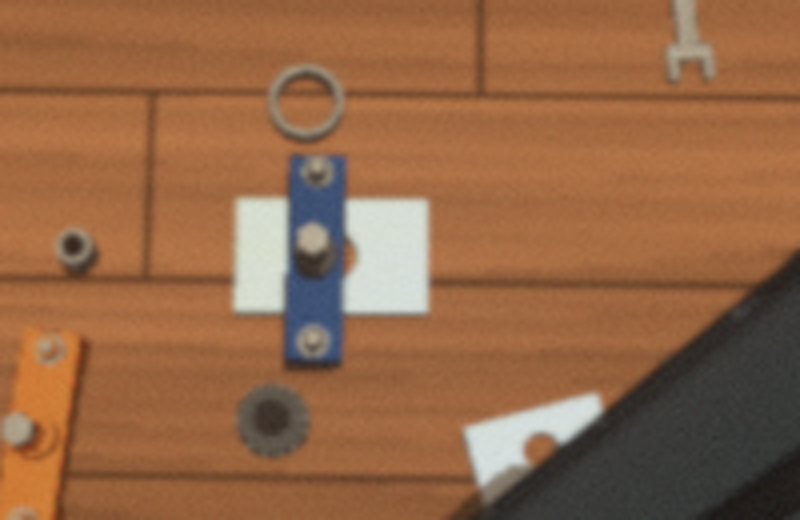

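```bash
python3 -m inch '[[[0,0.7,-3.5,0,0.5],[0,0.7,-3.5,0,0.5],[0,0.7,-3.5,0,0.5],[0,0.7,-3.5,0,0.5],[0,0.7,-3.5,0,0.5],[0,0.7,-3.5,0,0.5],[0,0.7,-3.5,0,0.5],[0,0.7,-3.5,0,0.5]]]'; python3 -m inch '[[[2,0,-3,0,0.5],[2.5,0,-2,0,0.5],[2.5,0,0,0,0.5],[2,0,0,0,0.5],[1,0,0,0,0.5],[0,0,0,0,0.5]]]';python3 -c "
from h import *
go([.558,.006,.015],0)"
```

```text
time: 11.78
position: [0.5539, -0.1399, 0.1239]
tool_rot: [-0.501, -0.501, 0.511, -0.487]
ft_force: [0.3, -0.1, 0.7]
grip_width: 0.0435
time: 12.28
position: [0.5486, -0.0738, 0.0197]
tool_rot: [-0.499, -0.507, 0.509, -0.485]
ft_force: [-0.1, -0.7, -0.4]
grip_width: 0.0435
t 12.28 p [ 0.5486 -0.0738  0.0197] jaw -0.9 xaxis [-0.031  0.013 -0.999] zaxis [-0.016 -1.    -0.013] F [-0.1 -0.7 -0.4]
shift cm [ 0.54  0.82 -7.99] turn about tool x rad -0.016
```

```bash
python3 -m inch '[[[0.3,0.7,-1,-0.016,0.5],[0.1,0,-1.5,0,0.5],[0,0,-1.5,0,0.5],[0,0,-1,0,0.5],[0,0,-0.7,0,0.5],[0,0,-0.6,0,0.5],[0,0,0,0,0.5]]]';python3 -c "
from h import *
go([.558,.006,.015],0)"
```

```text
time: 12.87
position: [0.559, -0.0062, 0.0196]
tool_rot: [0.498, 0.509, -0.504, 0.49]
ft_force: [-0.3, -0.4, -0.1]
grip_width: 0.0433
t 12.87 p [ 0.559  -0.0062  0.0196] jaw -0.1 xaxis [-0.025  0.014 -1.   ] zaxis [-0.003 -1.    -0.014] F [-0.3 -0.4 -0.1]
shift cm [ 0.48 -0.09 -1.21] turn about tool x rad -0.002
```

```bash
python3 -m inch '[[[0.2,0,-0.5,0,0.5],[0.1,0,-0.4,0,0.5],[0,0,-0.3,0,0.5],[0,0,0,0,0.5]]]'; python3 -m inch '[[[0,0,1,0,0.5],[0,0,3,0,0.5],[0,0,3,0,0.5],[-3,0,3,0,0.5],[-3,0,3,0,0.5],[-3,0,3.5,0,0.5],[-3,0,3.5,0,0.5],[0,-1,3.5,0,0.5]]]';python3 -m inch '[[[0,-1,3.5,0,0.5],[0,-1,3.5,0,0.5],[0,-1,3.5,0,0.5],[0,-1,3.5,0,0.5],[0,0,0,0,0.5]]]'; python3 - <<'E'
from h import *
im=camera("top");cv2.imwrite("pics/t7.png",cv2.resize(im[130:260,230:430],None,fx=4,fy=4,interpolation=cv2.INTER_CUBIC)[:,:,::-1])
w,b=masks(im)
for c in blobs(w,60):
    x=c.reshape(-1,2).mean(0)
    if 270<x[0]<345 and 170<x[1]<220:print(x.round(),cv2.boundingRect(c),cv2.contourArea(c),rect("top",c,.015))
go([.553,.006,.015],0)
E
```

```text
time: 13.2
position: [0.5603, 0.004, 0.0184]
tool_rot: [0.497, 0.508, -0.503, 0.492]
ft_force: [-0.1, 0.1, 0.4]
grip_width: 0.0435
time: 13.87
position: [0.5514, -0.229, 0.1283]
tool_rot: [0.496, 0.513, -0.502, 0.489]
ft_force: [1.8, -1.3, 0.6]
grip_width: 0.0435
time: 14.28
position: [0.5083, -0.3878, 0.1304]
tool_rot: [0.499, 0.506, -0.504, 0.491]
ft_force: [0.9, -0.3, -0.2]
grip_width: 0.0436
[325. 194.] (316, 180, 18, 28) 452.0 [559.8  41.4  86.   53.4   0.6]
[293. 193.] (285, 179, 17, 29) 405.5 [560.5 139.   90.   49.1  -1. ]
t 14.33 p [ 0.5084 -0.3846  0.1301] jaw -0.3 xaxis [-0.021  0.013 -1.   ] zaxis [-0.006 -1.    -0.013] F [ 0.9 -0.1 -0.2]
shift cm [ 11.91   4.49 -38.93] turn about tool x rad -0.005
```

View pics/t7.png

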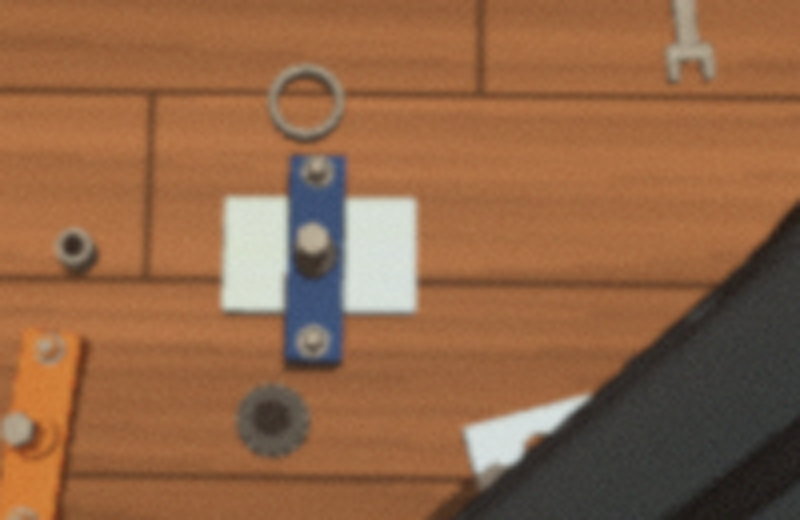

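```bash
python3 -c "
from rig import robot
print(robot.hand_in())"
```

```text
the job is handed in; nothing more can be done
None
```

I pushed the plate into place under the blue bar and handed the job in at about 14 s of the 58 s allowed; hand-in gives no verdict. First I nudged its long side about 22 mm toward -x with both fingertips, which also squared it. Then I pushed its short end about 190 mm along +y in stages, with two fingers. It was never gripped or lifted.

Last checks, from the top camera before handing in:
- **Along the opening:** the plate's centre is at y ≈ 89 mm and the yoke's at ≈ 90.5 mm, so it is about 1.5 mm short. About the same length sticks out on both sides of the bar.
- **Square:** the long side is within about 1° of the opening's direction.
- **Across the opening:** this is the weakest figure. The plate sits about 7 mm toward +x, at or near the foot on that side. My estimates of the yoke's own x differed by 2 mm, so the raw figure ranges from about 6 to 9 mm. The feet leave only 7 mm each way, so it should be inside the 10 mm limit, and I left it there.
- **Other parts:** the cup shows no shift since the start, and the bearing, socket and wrench look unmoved in the last picture. I never went close to the tin or spray can at bench level and did not re-measure them.
- **Gripper:** it finished about 0.4 m away, 0.13 m up, touching nothing.

One disagreement: partway through, a side-camera estimate of the yoke's y came out about 7 mm higher than the top camera's. I went with the top camera, because it measured the plate and bar in the same picture.

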